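# Stack the delivery and hold the scanner on its label

### The arm

A 7-joint arm with a two-finger parallel gripper is mounted at the origin on a cart in front of the work surface, level with it; the furniture and walls round the work are solid. World frame = base frame: x ahead of the robot, y to its left, z up, the work surface at z = 0. Lengths are in m, angles in rad, forces in N, time in s.
With the tool pointing down it reaches from about 0.4 to 0.85 m from the base axis. Payload 10.4 kg.
Tool frame: the origin (TCP) lies between the finger pads, 19 mm behind the fingertips; this is the grasp point; z points along the fingers, y is the line along which they close (so a half turn about z gives the same grasp; the last joint's range is limited). The gripper opens to 85 mm and grips with 20 to 120 N. Pads are 22 mm wide; open, the fingers measure 114 mm over their backs; the gripper's body (76 mm by 85 mm) begins 54 mm behind the grasp point. The pads swing forward as they close: fully open they stand 13 mm farther back than shut.
Start: joints at [-1.319, 0.332, -0.065, 1.46, 0.022, 1.35, -0.088], TCP at [0.17, 0.602, 0.25] pointing down, gripper open.
Joint ranges: [-2.6, 2.6], [-0.5, 2.12], [-1.47, 1.34], [0.16, 2.42], [-1.27, 4.41], [0.06, 2.06], [-2.6, 2.6]. Speed limits (rad/s): [2.22, 2.22, 2.79, 2.79, 3.14, 3.14, 3.14].

### API

Orientations are given as a unit quaternion [x, y, z, w].
In Python, from workcell import arm, eyes, workorder gives the robot as it stands.
- The arm moves only by the tool play_rows, never from a script. Its argument "series" is text: rows parted by semicolons, each of 7 numbers parted by spaces: the shift along the tool's x, y, z in mm, then the turn, a rotation vector about the tool's x, y, z in rad, then the finger opening in mm, from 0 to 85.4. A call has 1 to 8 rows; each row shifts and turns the commanded pose from where the row before left it, along the tool's axes as they then stand; what a row does not reach is not made up. A row lasts 1/12 s, in which the tool goes at most 41.7 mm and 7.16 degrees, less where a joint would pass 70% of its speed; a pose out of reach is approached as far as the arm can. A call is refused whole if a number of a shift passes 41.7 or a number of a turn 0.125, either way. A call with a gripper value outside its range is refused whole. The fingers move at their own pace and stop on an object; "grip_force" is the grip in N (left out, the last holds). Time passes only in rows, so rows that do not move let the fingers close. It gives the time, the measured TCP pose, the force, the opening and the grip force at its end, in the units of the state.
- arm.get_state(): the state, without advancing time (a new reading comes with each control period).
- eyes.capture(name): name is "scene" or "top"; returns a dict with "img" (400x640x3 uint8, red, green, blue), "depth" (400x640 float32, m along the optical axis (not along the pixel's ray), 0 where there is no reading), "K" (3x3 intrinsics, pixels), "eye" and "orientation" of the camera in the world. Camera axes: x right, y up, looking along -z (the intrinsics and any distortion apply to the point x, -y, -z); pixel columns grow to the right and rows downward; lengths in m; the calibration is good to about 2 mm. A picture is of the moment at which its call begins.
- workorder.finish_job(): hands the job in; it is judged then, once.
The state is a dict: "time": time; "joint_positions": joint angles; "dq": joint speeds; "joint_efforts": joint torques, N m; "tcp_pos": TCP position; "ee_rot": TCP orientation; "ft_force": force on the tool from outside, world axes, zero at the start; "wrist_torque": the same for the moment, N m; "finger_gap": finger opening in m; "finger_force": force on a finger pad.
Only numpy, scipy, OpenCV 4.12 (cv2) and the standard library are available. Lean on these libraries where they do the work, as an engineer would, in place of code of your own. Each camera call takes 0.05 s, during which the arm holds its last target. There are 200 camera calls.

### The job

Unpack the two small kraft cartons from the front crate onto the third one standing on the table at the left: first the plain one squarely on it, then the one with the barcode label squarely on top, label towards the robot and the crate rather than away from them. Then take the barcode scanner by its handle, draw it up out of its holster, tip it up from hanging nose-down and finish while holding it raised and still, its window aimed at the middle of the label from about 10 cm away, without touching the cartons; it may look down at the label at a slant, but no more steeply than about 45 degrees. Leave the mug, tape roll and pepper jar where they are.

Things in the scene. Friction and masses are not known exactly. Their poses are not given: they have to be found in the camera images.
- base_carton: closed kraft cardboard carton, 60 (x) x 120 (y) x 62 (z) mm, 0.22 kg, loose, standing on the table on the left: the foot of the column; no label. Origin at the centre of its underside, z up; its front is its -x face (60 mm is the depth from front to back), turned towards the robot and the white crate
- plain_carton: the same carton, 60 x 120 x 62 mm, about 0.22 kg, without a label, lying in the white crate in front of the robot (floor 7 mm above the table, inside about 300 x 440 mm at the floor, widening upwards, walls fixed, rim 190 mm above the table: lift clear of it). Origin at the centre of its underside, z up, x across its 60 mm depth
- label_carton: the same carton, 60 x 120 x 62 mm, about 0.22 kg, with a white barcode label on its front (-x) face, which already looks roughly to the robot; it lies beside the plain one in the crate, to its left or right. Origin at the centre of its underside, z up, x across its 60 mm depth
- label_center (a point): middle of the barcode label (72 mm wide, 40 mm high) on the -x face of label_carton, 34 mm above its underside; axes as label_carton, so the label looks along -x
- holster: black scanner holster screwed to the table on the right: a base plate 100 x 110 mm, 8 mm thick, and on it a rectangular cup open upwards, 44 (x) x 66 (y) mm inside, 3 mm walls, its inner floor 30 mm and its mouth 76 mm above the table. Origin at the centre of its underside, z up; it does not move
- scanner: pistol-shaped barcode scanner, 0.18 kg, grey, black nose, standing nose down in the holster, 2 mm play each side; its axes are then the holster's. Origin: centre of the nose face (red window); looks along its -z. Nose 40 (x) x 62 (y) mm, 44 long, then head 36 x 44 up to z = 117. Handle 95 long, 35 deep, 28 wide in y, from the head at z = 86 towards -x (roughly the robot), rising 15 degrees
- scanner_grip (a point): middle of the handle, 66 mm to -x and 100 mm to +z of the scanner's origin: grip here across the handle's 28 mm width (y); axes as scanner
- tea_mug: white mug, 78 mm across, 97 mm high, origin at the centre of its underside; leave alone
- tape_roll: roll of brown packing tape lying flat, 96 mm across, 48 mm high, origin at the centre of its underside; leave alone
- pepper_jar: pepper jar, 44 mm across, 96 mm high, origin at the centre of its underside; leave alone

How it is judged:
On the way, in this order (a step that is already met when the one before it is completed fails the run):
1. the plain carton stands squarely on the standing carton, let go (horizontal distance between plain_carton and base_carton below 0.012 m and angle between the x axis of plain_carton and the x axis of base_carton, either way round below 0.15 rad and z of plain_carton in the frame of base_carton between 0.056 and 0.068 m and contact force between plain_carton and the fingers below 0.2 N), for 0.2 s.
2. the labelled carton stands squarely on the plain one, label to the front, let go (horizontal distance between label_carton and plain_carton below 0.012 m and angle between the x axis of label_carton and the x axis of plain_carton, either way round below 0.15 rad and z of label_carton in the frame of plain_carton between 0.056 and 0.068 m and x of label_center in the frame of base_carton below -0.015 m and contact force between label_carton and the fingers below 0.2 N), for 0.2 s.
3. the scanner is drawn out of the holster's cup and held by the fingers (z of scanner in the frame of holster above 0.08 m and contact force between scanner and holster below 0.1 N and contact force between scanner and the fingers above 2 N), for 0.1 s.
At the end, for the whole second after the job is handed in: Column of 3, each carton within 12 mm and 0.15 rad of the one below, labelled on top, label to front, untouched. Scanner held still by the handle (TCP within 50 mm of scanner_grip), nose over 100 mm up, beam within 30 mm of label's middle, label 50-160 mm ahead, beam under 1.0 rad off its normal (horizontal distance between plain_carton and base_carton below 0.012 m and angle between the x axis of plain_carton and the x axis of base_carton, either way round below 0.15 rad and z of plain_carton in the frame of base_carton between 0.056 and 0.068 m and horizontal distance between label_carton and plain_carton below 0.012 m and angle between the x axis of label_carton and the x axis of plain_carton, either way round below 0.15 rad and z of label_carton in the frame of plain_carton between 0.056 and 0.068 m and x of label_center in the frame of base_carton below -0.015 m and angle between base_carton's own z axis and vertical below 0.08 rad and linear speed of label_carton below 0.02 m/s and x of label_center in the frame of scanner between -0.03 and 0.03 m and y of label_center in the frame of scanner between -0.03 and 0.03 m and z of label_center in the frame of scanner between -0.16 and -0.05 m and angle between the z axis of scanner and the x axis of label_carton, either way round below 1 rad and x of scanner in the frame of label_carton below -0.05 m and height (world z) of scanner above 0.1 m and linear speed of scanner below 0.03 m/s and angular speed of scanner below 0.15 rad/s and contact force between scanner and the fingers above 2 N and contact force between scanner and holster below 0.1 N and contact force between each of scanner, the arm, the fingers and label_carton below 0.1 N and contact force between each of scanner, the arm, the fingers and plain_carton below 0.1 N and contact force between each of scanner, the arm, the fingers and base_carton below 0.1 N and distance between the grasp point and scanner_grip below 0.05 m); the arm keeps its last pose, push and grip.
It fails at once if the mug is moved more than 30 mm (distance of tea_mug from where it was at the start of the episode above 0.03 m).
It fails at once if the tape roll is moved more than 30 mm (distance of tape_roll from where it was at the start of the episode above 0.03 m).
It fails at once if the pepper jar is moved more than 30 mm (distance of pepper_jar from where it was at the start of the episode above 0.03 m).
It also fails if it takes over 72 s, if anything falls off the work surface, if the arm or the gripper's body presses on something with over 40 N, if the wrist force passes 120 N, or if a joint passes its speed limit or range.

## Working session

There is one attempt and no reset: what is moved stays moved. The work goes in short steps, Python scripts to look and compute and a tool call to move; the robot and the scene stay as the last step left them, time stands still between calls to the robot, and variables do not carry over. Pictures are saved under pics/ and viewed, at most 10 in all, crops included, and the job is handed in when it is done.

Besides the shell and the picture viewer there is one more tool, called after "Call:" as name(argument=value, ...) on one line, values as JSON. play_rows: Moves the arm, as the interface text tells. Its arguments: {"type":"object","properties":{"series":{"type":"string"},"grip_force":{"type":"number"}},"required":["series"]}

```bash
ls; mkdir -p pics; python3 - <<'E'
from workcell import arm, eyes
import cv2, numpy as np
s=arm.get_state(); print(s)
for n in("scene","top"):
    c=eyes.capture(n); cv2.imwrite(f"pics/{n}0.png",c["img"][:,:,::-1]); np.savez(f"{n}0.npz",**c)
    print(n,c["K"],c["eye"],c["orientation"],[k for k in c])
E
```

```text
pics
{'time': 0.0, 'joint_positions': array([-1.31856615,  0.33288134, -0.0647186 ,  1.4609335 ,  0.02157177,
        1.34987792, -0.08850713]), 'dq': array([ 8.97277498e-04, -7.66734133e-04, -5.43686183e-04,  1.38341843e-05,
       -1.04805235e-03, -8.68301172e-04,  1.52519009e-03]), 'joint_efforts': array([-1.11317720e-03, -6.25436854e+01,  4.82113136e-02, -3.91633558e+01,
        1.60916807e-02,  9.36041266e-03,  4.85177850e-05]), 'tcp_pos': array([0.16950648, 0.60122169, 0.24921376]), 'ee_rot': array([ 1.36970578e-01,  9.90574867e-01, -6.98328912e-04, -8.12217209e-05]), 'ft_force': array([ 0.52447974,  0.47967077, -0.15043335]), 'wrist_torque': array([-0.01195727,  0.01115641, -0.03587378]), 'finger_force': 0.0, 'finger_gap': 0.08523270566617365}
scene [[451.08346999   0.         313.44380556]
 [  0.         451.08346999 197.83489299]
 [  0.           0.           1.        ]] [-0.14636627 -0.76381222  1.12742966] [ 0.37393991 -0.13155699 -0.32279654  0.85945569] ['img', 'depth', 'K', 'eye', 'orientation']
top [[519.05871866   0.         314.85213832]
 [  0.         519.05871866 200.35020139]
 [  0.           0.           1.        ]] [ 0.27904088 -0.09150036  2.08949246] [-0.0695137   0.01755795  0.71218642 -0.69831946] ['img', 'depth', 'K', 'eye', 'orientation']
```

View pics/scene0.png

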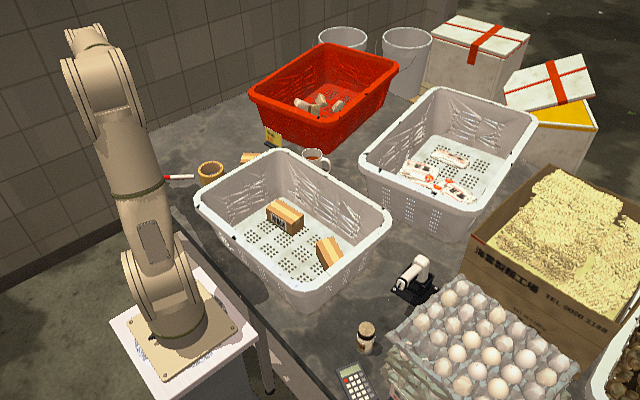

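View pics/top0.png

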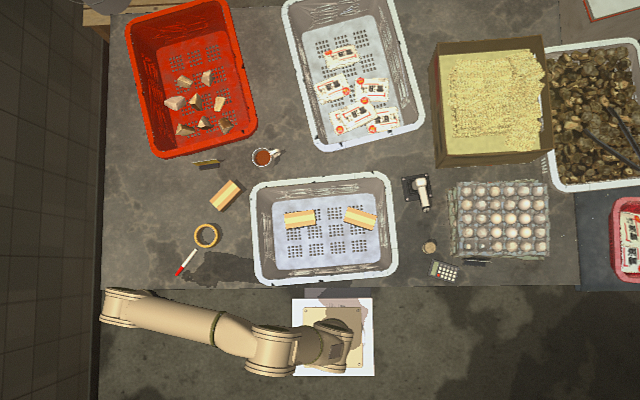

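The scene view shows the label on the left crate carton, at about (280,218), with the plain one at (328,250). From the top, the base is at (226,195), the label carton at (300,218), the plain one at (360,217) and the scanner at (420,190). Mug, tape and jar are at (265,157), (205,236) and (429,246).

```bash
cat > h.py <<'E'
import numpy as np, cv2
from scipy.spatial.transform import Rotation as R
def cloud(c):
    K=c["K"]; d=c["depth"]; v,u=np.mgrid[0:400,0:640]
    p=np.stack([(u-K[0,2])/K[0,0]*d,-(v-K[1,2])/K[1,1]*d,-d],-1)
    return p@R.from_quat(c["orientation"]).as_matrix().T+c["eye"]
def rect(c,P,box,zr,rgb=None):
    u0,v0,u1,v1=box; m=np.zeros((400,640),bool); m[v0:v1,u0:u1]=True
    m&=(P[...,2]>zr[0])&(P[...,2]<zr[1])&(c["depth"]>0)
    if rgb is not None: m&=rgb(c["img"].astype(int))
    q=P[m]; r=cv2.minAreaRect((q[:,:2]*1000).astype(np.float32))
    return len(q),np.round(np.median(q,0),4),np.round(q[:,2].mean(),4),r
E
python3 - <<'E'
from h import *
t=dict(np.load("top0.npz"));P=cloud(t)
kr=lambda i:(i[...,0]>i[...,2]+40)
# table check
print("table",P[130:135,330:350,2].mean() ,P[250:255,130:150,2].mean(), "crate floor",np.median(P[230:250,300:340,2]))
print("base",rect(t,P,(200,170,250,220),(.052,.075),kr))
print("label",rect(t,P,(275,200,325,235),(.055,.085),kr))
print("plain",rect(t,P,(335,195,385,240),(.055,.085),kr))
print("holster base",rect(t,P,(395,165,440,215),(.003,.016)))
print("scanner hi",rect(t,P,(395,165,440,225),(.1,.2)))
print("cup",rect(t,P,(395,165,440,215),(.06,.09)))
for n,b in dict(mug=(250,140,290,175),tape=(190,220,220,250),jar=(420,235,440,258)).items(): print(n,rect(t,P,b,(.03,.15)))
for b in ((245,165,400,290),): print("rim",rect(t,P,b,(.18,.2)))
s=dict(np.load("scene0.npz"));Q=cloud(s)
print("S base",rect(s,Q,(230,140,280,170),(.055,.07),kr))
print("S label",rect(s,Q,(250,190,310,240),(.06,.075),kr))
print("S plain",rect(s,Q,(310,225,350,275),(.06,.075),kr))
print("S scanner",rect(s,Q,(380,240,445,310),(.06,.25)))
im=cv2.resize(s["img"][235:315,380:450,::-1],(560,640)[0:2],interpolation=2)[:600]
im2=cv2.resize(t["img"][160:230,390:450,::-1],None,fx=4,fy=4,interpolation=2)
im1=cv2.resize(s["img"][240:310,380:450,::-1],None,fx=5,fy=5,interpolation=2)
im3=np.zeros((350,600,3),np.uint8); im3[:,:350]=im1; im3[:280,355:595]=im2
cv2.imwrite("pics/crop1.png",im3)
E
```

```text
table 0.024227282078252182 0.04314884023888237 crate floor 0.006479607183460079
base (429, array([0.5621, 0.4199, 0.0616]), np.float64(0.0616), ((562.2861328125, 420.249755859375), (63.856563568115234, 119.7338638305664), 44.06822204589844))
label (455, array([0.4598, 0.1188, 0.0686]), np.float64(0.0687), ((460.13623046875, 118.79934692382812), (60.113441467285156, 119.51229095458984), 7.053629398345947))
plain (473, array([ 0.458 , -0.1162,  0.0685]), np.float64(0.0686), ((457.8414306640625, -117.16871643066406), (119.63700866699219, 59.93429946899414), 70.84640502929688))
holster base (642, array([ 0.5681, -0.3364,  0.0069]), np.float64(0.0074), ((573.331298828125, -350.850341796875), (175.08241271972656, 200.02572631835938), 88.08023834228516))
scanner hi (329, array([ 0.5435, -0.3508,  0.1429]), np.float64(0.1415), ((531.5460815429688, -348.89056396484375), (136.9429168701172, 43.099910736083984), 5.006736755371094))
cup (108, array([ 0.5828, -0.3306,  0.076 ]), np.float64(0.0755), ((597.807861328125, -377.08880615234375), (71.31419372558594, 151.5363311767578), 25.08765602111816
[... 650 characters left out ...]
3.967406988143921))
S base (120, array([0.5417, 0.4415, 0.0628]), np.float64(0.0628), ((544.820556640625, 449.2440185546875), (90.18534088134766, 50.37757873535156), 0.297745019197464))
S label (510, array([0.4596, 0.1126, 0.0694]), np.float64(0.0691), ((461.0340881347656, 136.591552734375), (143.67013549804688, 160.57366943359375), 44.03376007080078))
S plain (499, array([ 0.4595, -0.1109,  0.0694]), np.float64(0.0694), ((462.107421875, -113.9892349243164), (110.04825592041016, 61.97321701049805), 71.33861541748047))
S scanner (1217, array([ 0.5216, -0.3728,  0.1464]), np.float64(0.1548), ((526.6231079101562, -395.36480712890625), (284.6065673828125, 143.39747619628906), 59.77951431274414))
```

View pics/crop1.png

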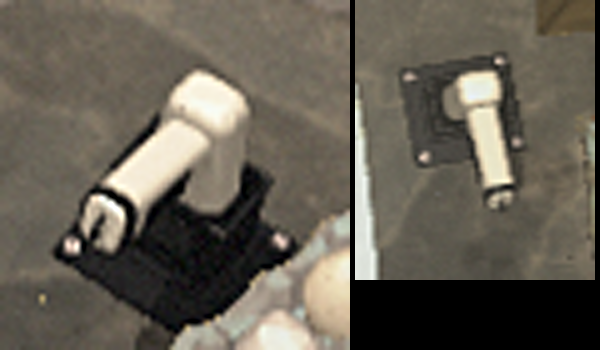

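The crop shows the plate's four screws at about (408,76), (499,61), (423,157) and (516,142). The handle points toward the robot and is turned a little.

```bash
cat >> h.py <<'E'
def ray(c,u,v,z):
    K=c["K"]; d=R.from_quat(c["orientation"]).apply([(u-K[0,2])/K[0,0],-(v-K[1,2])/K[1,1],-1]); e=c["eye"]
    return e+d*(z-e[2])/d[2]
E
python3 - <<'E'
from h import *
t=dict(np.load("top0.npz"));P=cloud(t)
s=dict(np.load("scene0.npz"));Q=cloud(s)
p=np.array([ray(t,390+(x-355)/4-.5+.125,160+y/4-.4,.009) for x,y in((408,76),(499,61),(423,157),(516,142))])[:,:2]
print(p,p.mean(0)); e=(p[0]-p[2]+p[1]-p[3]); print("yaw",np.degrees(np.arctan2(e[1],e[0])), np.linalg.norm(e)/2, np.linalg.norm(p[0]-p[1]))
q=np.array([ray(s,380+x/5-.4,240+y/5-.4,.009) for x,y in((70,244),(282,241))]); print(q)
# handle: bright points above .12
for c,X,b in((t,P,(395,165,440,225)),(s,Q,(385,240,445,310))):
    m=np.zeros((400,640),bool); m[b[1]:b[3],b[0]:b[2]]=True
    m&=(X[...,2]>.12)&(X[...,2]<.19)&(c["img"].min(-1)>110); w=X[m]
    for x0 in np.arange(.45,.62,.015):
        a=w[(w[:,0]>x0)&(w[:,0]<x0+.015)]
        if len(a)>4: print(round(x0+.0075,4),len(a),np.round([a[:,1].min(),a[:,1].max(),a[:,1].mean(),a[:,2].max()],4))
E
```

```text
[[ 0.61819005 -0.29600399]
 [ 0.63092966 -0.38683629]
 [ 0.53583985 -0.30792214]
 [ 0.54865827 -0.40021347]] [ 0.58340446 -0.34774397]
yaw 8.735600510876786 0.08327683023163773 0.09172134299858756
[[ 0.5376802  -0.3095292   0.009     ]
 [ 0.63341519 -0.39111582  0.009     ]]
0.4725 11 [-0.3719 -0.3527 -0.3613  0.1564]
0.4875 15 [-0.3706 -0.349  -0.3591  0.1632]
0.5025 28 [-0.3715 -0.3446 -0.3595  0.1613]
0.5175 28 [-0.3695 -0.3434 -0.3562  0.1543]
0.5325 27 [-0.3705 -0.3412 -0.3548  0.1531]
0.5475 31 [-0.368  -0.3373 -0.3519  0.1475]
0.5625 30 [-0.3648 -0.3336 -0.3484  0.1494]
0.5775 41 [-0.3648 -0.3287 -0.3475  0.1538]
0.5925 35 [-0.3651 -0.3274 -0.3463  0.1556]
0.4725 32 [-0.3769 -0.3544 -0.3651  0.1551]
0.4875 36 [-0.3777 -0.3542 -0.3675  0.1597]
0.5025 39 [-0.3764 -0.3515 -0.3653  0.1572]
0.5175 35 [-0.3736 -0.3501 -0.3621  0.1544]
0.5325 36 [-0.3715 -0.3466 -0.3606  0.1509]
0.5475 35 [-0.37   -0.3435 -0.3582  0.1464]
0.5625 55 [-0.3677 -0.3344 -0.3528  0.1476]
0.5775 101 [-0.3721 -0.3321 -0.3562  0.1527]
0.5925 51 [-0.3703 -0.3326 -0.3529  0.1528]
```

```bash
cat >> h.py <<'E'
from workcell import arm
def down(yaw,tilt=0):  # tool y at yaw(deg), z down; 
    a=np.radians(yaw); y=np.array([np.cos(a),np.sin(a),0]); z=np.array([0,0,-1.]); return R.from_matrix(np.c_[np.cross(y,z),y,z])
def plan(segs,gap=85,polar=True):
    """segs: (pos,R,n); rows in whole mm, with rounding fed forward"""
    s=arm.get_state(); p=np.array(s["tcp_pos"]); r=R.from_quat(s["ee_rot"]); print("t",round(s["time"],2),np.round(p,4)); rows=[]
    for tp,tr,n in segs:
        tp=np.array(tp); p0=p.copy(); r0=r; w=(r0.inv()*tr).as_rotvec()
        for k in range(1,n+1):
            f=k/n
            if polar:
                a0,a1=np.arctan2(p0[1],p0[0]),np.arctan2(tp[1],tp[0]); q0,q1=np.hypot(*p0[:2]),np.hypot(*tp[:2])
                a=a0+f*(a1-a0); q=q0+f*(q1-q0); g=np.array([q*np.cos(a),q*np.sin(a),p0[2]+f*(tp[2]-p0[2])])
            else: g=p0+f*(tp-p0)
            tgt=r0*R.from_rotvec(w*f)
            d=np.round(r.inv().apply(g-p)*1000); dw=np.round((r.inv()*tgt).as_rotvec(),3)
            p=p+r.apply(d/1000); r=r*R.from_rotvec(dw)
            rows.append(" ".join(f"{x:g}" for x in [*(d+0.),*(dw+0.),gap]))
    for i in range(0,len(rows),8): print("; ".join(rows[i:i+8]))
    print("end",np.round(p,4))
E
python3 - <<'E'
from h import *
plan([((.459,-.1165,.26),down(-19.1),24),((.459,-.1165,.046),down(-19.1),8)])
E
```

```text
t 0.1 [0.1695 0.6012 0.2493]
-40 -8 0 0 0 0.068 85; -39 -7 -1 0 0 0.068 85; -39 -7 0 0 0 0.068 85; -39 -7 -1 0 0 0.068 85; -38 -7 0 0 0 0.067 85; -38 -7 -1 0 0 0.068 85; -37 -7 0 0 0 0.068 85; -38 -6 0 0 0 0.068 85
-36 -7 -1 0 0 0.068 85; -37 -6 0 0 0.001 0.068 85; -36 -6 -1 0 0 0.068 85; -35 -7 0 0 0 0.068 85; -35 -5 -1 0 0 0.068 85; -35 -6 0 0 0 0.067 85; -35 -6 0 -0.001 0 0.068 85; -34 -6 -1 0 0 0.068 85
-33 -5 0 0 0 0.068 85; -34 -5 -1 0 0 0.068 85; -33 -6 0 0 0 0.068 85; -32 -5 -1 0 0 0.068 85; -32 -5 0 0 0 0.068 85; -32 -5 0 0 0 0.068 85; -31 -5 -1 0 0 0.067 85; -31 -5 0 0 0 0.068 85
0 0 27 0 0 0 85; 0 0 26 0 0 0 85; 0 0 27 0 0 0 85; 0 0 27 0 0 0 85; 0 0 27 0 0 0 85; 0 0 26 0 0 0 85; 0 0 27 0 0 0 85; 0 0 27 0 0 0 85
end [ 0.4586 -0.1163  0.0456]
```

Call:
play_rows(series="-40 -8 0 0 0 0.068 85; -39 -7 -1 0 0 0.068 85; -39 -7 0 0 0 0.068 85; -39 -7 -1 0 0 0.068 85; -38 -7 0 0 0 0.067 85; -38 -7 -1 0 0 0.068 85; -37 -7 0 0 0 0.068 85; -38 -6 0 0 0 0.068 85", grip_force=50)

```text
time: 0.77
tcp_pos: [0.4095, 0.4032, 0.2527]
ee_rot: [0.399, 0.917, -0.0, -0.0]
ft_force: [1.1, -0.1, -0.1]
finger_gap: 0.085
finger_force: 0.0
```

Call:
play_rows(series="-36 -7 -1 0 0 0.068 85; -37 -6 0 0 0 0.068 85; -36 -6 -1 0 0 0.068 85; -35 -7 0 0 0 0.068 85; -35 -5 -1 0 0 0.068 85; -35 -6 0 0 0 0.067 85; -35 -6 0 0 0 0.068 85; -34 -6 -1 0 0 0.068 85")

```text
time: 1.43
tcp_pos: [0.5052, 0.1358, 0.2565]
ee_rot: [0.631, 0.776, -0.0, -0.0]
ft_force: [0.9, -0.1, -0.5]
finger_gap: 0.0851
finger_force: 0.0
```

Call:
play_rows(series="-33 -5 0 0 0 0.068 85; -34 -5 -1 0 0 0.068 85; -33 -6 0 0 0 0.068 85; -32 -5 -1 0 0 0.068 85; -32 -5 0 0 0 0.068 85; -32 -5 0 0 0 0.068 85; -31 -5 -1 0 0 0.067 85; -31 -5 0 0 0 0.068 85")

```text
time: 2.1
tcp_pos: [0.4579, -0.1176, 0.2598]
ee_rot: [0.816, 0.579, -0.0, -0.0]
ft_force: [0.5, -0.5, -0.1]
finger_gap: 0.0851
finger_force: 0.0
```

Call:
play_rows(series="0 0 0 0 0 0 85; 0 0 0 0 0 0 85")

```text
time: 2.27
tcp_pos: [0.4579, -0.1174, 0.26]
ee_rot: [0.815, 0.579, 0.0, -0.0]
ft_force: [0.3, 1.9, 0.4]
finger_gap: 0.0851
finger_force: 0.0
```

Call:
play_rows(series="0 0 27 0 0 0 85; 0 0 26 0 0 0 85; 0 0 27 0 0 0 85; 0 0 27 0 0 0 85; 0 0 27 0 0 0 85; 0 0 26 0 0 0 85; 0 0 27 0 0 0 85; 0 0 27 0 0 0 85")

```text
time: 2.93
tcp_pos: [0.4589, -0.1146, 0.0444]
ee_rot: [0.814, 0.581, 0.0, -0.0]
ft_force: [-0.2, -0.0, 0.9]
finger_gap: 0.085
finger_force: 0.0
```

Call:
play_rows(series="0 0 0 0 0 0 40; 0 0 0 0 0 0 40; 0 0 0 0 0 0 40; 0 0 0 0 0 0 40; 0 0 0 0 0 0 40; 0 0 0 0 0 0 40; 0 0 0 0 0 0 40; 0 0 0 0 0 0 40")

```text
time: 3.6
tcp_pos: [0.4588, -0.1159, 0.0463]
ee_rot: [0.814, 0.58, 0.0, 0.0]
ft_force: [0.5, -0.4, -0.2]
finger_gap: 0.0592
finger_force: 55.0
```

Call:
play_rows(series="0 0 -10 0 0 0 40; 0 0 -20 0 0 0 40; 0 0 -34 0 0 0 40; 0 0 -34 0 0 0 40; 0 0 -34 0 0 0 40; 0 0 -34 0 0 0 40; 0 0 -34 0 0 0 40; 0 0 -34 0 0 0 40")

```text
time: 4.27
tcp_pos: [0.4579, -0.1166, 0.2825]
ee_rot: [0.815, 0.58, 0.0, 0.0]
ft_force: [0.6, 0.6, -2.0]
finger_gap: 0.0596
finger_force: 55.0
```

```bash
python3 - <<'E'
from h import *
plan([((.5622,.4202,.28),down(44.07),18),((.5622,.4202,.125),down(44.07),8)],gap=40)
E
```

```text
t 4.27 [ 0.4579 -0.1166  0.2825]
25 10 0 0 0 -0.061 40; 25 10 0 0 0 -0.062 40; 26 11 0 0 0 -0.061 40; 27 11 1 0 0 -0.061 40; 27 11 0 0 0 -0.061 40; 27 11 0 0 0 -0.062 40; 28 12 0 0 0 -0.061 40; 29 12 0 0 0 -0.061 40
29 12 0 0 0 -0.062 40; 29 13 1 0 0 -0.061 40; 30 13 0 0.001 0 -0.061 40; 30 13 0 0 0 -0.062 40; 31 14 0 0 0 -0.061 40; 32 14 0 0 0 -0.061 40; 31 14 0 0 0 -0.061 40; 33 15 0 0 0 -0.062 40
32 16 1 0 0 -0.061 40; 33 16 0 0 0 -0.061 40; 0 0 19 0 0 0 40; 0 0 20 0 0 0 40; 0 0 19 0 0 0 40; 0 0 19 0 0 0 40; 0 0 20 0 0 0 40; 0 0 19 0 0 0 40
0 0 19 0 0 0 40; 0 0 20 0 0 0 40
end [0.5627 0.4202 0.1247]
```

Call:
play_rows(series="25 10 0 0 0 -0.061 40; 25 10 0 0 0 -0.062 40; 26 11 0 0 0 -0.061 40; 27 11 1 0 0 -0.061 40; 27 11 0 0 0 -0.061 40; 27 11 0 0 0 -0.062 40; 28 12 0 0 0 -0.061 40; 29 12 0 0 0 -0.061 40")

```text
time: 4.93
tcp_pos: [0.5692, 0.0856, 0.2797]
ee_rot: [0.649, 0.761, -0.0, 0.0]
ft_force: [-0.0, -0.7, -1.3]
finger_gap: 0.0597
finger_force: 55.1
```

Call:
play_rows(series="29 12 0 0 0 -0.062 40; 29 13 1 0 0 -0.061 40; 30 13 0 0 0 -0.061 40; 30 13 0 0 0 -0.062 40; 31 14 0 0 0 -0.061 40; 32 14 0 0 0 -0.061 40; 31 14 0 0 0 -0.061 40; 33 15 0 0 0 -0.062 40")

```text
time: 5.6
tcp_pos: [0.5787, 0.3509, 0.2788]
ee_rot: [0.445, 0.896, -0.0, 0.001]
ft_force: [-0.1, 0.2, -1.6]
finger_gap: 0.0599
finger_force: 55.1
```

Call:
play_rows(series="32 16 1 0 0 -0.061 40; 33 16 0 0 0 -0.061 40; 0 0 19 0 0 0 40; 0 0 20 0 0 0 40; 0 0 19 0 0 0 40; 0 0 19 0 0 0 40; 0 0 20 0 0 0 40; 0 0 19 0 0 0 40")

```text
time: 6.27
tcp_pos: [0.5628, 0.4205, 0.1608]
ee_rot: [0.39, 0.921, -0.0, 0.0]
ft_force: [0.5, -0.3, -1.4]
finger_gap: 0.0597
finger_force: 55.2
```

Call:
play_rows(series="0 0 19 0 0 0 40; 0 0 20 0 0 0 40; 0 0 0 0 0 0 40; 0 0 0 0 0 0 40")

```text
time: 6.6
tcp_pos: [0.5624, 0.4204, 0.1219]
ee_rot: [0.39, 0.921, -0.001, -0.0]
ft_force: [0.7, 0.8, -1.0]
finger_gap: 0.0595
finger_force: 55.0
```

```bash
python3 - <<'E'
from h import *
from workcell import eyes
plan([((.5622,.4202,.103),down(44.07),3)],gap=40,polar=False)
c=eyes.capture("scene"); cv2.imwrite("pics/s2.png",cv2.resize(c["img"][60:260,150:400,::-1],None,fx=3,fy=3))
E
```

```text
t 6.6 [0.5624 0.4204 0.1219]
0 0 6 -0.001 0 0 40; 0 0 7 0 0 0 40; 0 0 6 -0.001 0 0.001 40
end [0.5624 0.4204 0.1029]
```

View pics/s2.png

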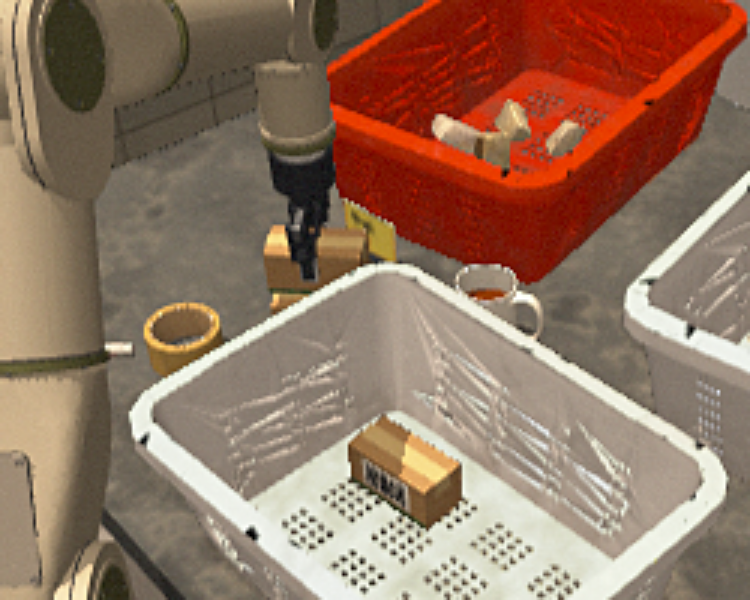

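The plain carton hangs over the base at crop pixel (315,250). The labelled one is untouched at (405,475). I'll lower and release.

Call:
play_rows(series="0 0 7 0 0 0 40; 0 0 7 0 0 0 40; 0 0 6 0 0 0 40; 0 0 0 0 0 0 40; 0 0 1 0 0 0 40; 0 0 0 0 0 0 40")

```text
time: 7.15
tcp_pos: [0.5629, 0.4209, 0.1013]
ee_rot: [0.39, 0.921, 0.0, -0.0]
ft_force: [-1.2, -0.4, 1.5]
finger_gap: 0.0593
finger_force: 55.6
```

Call:
play_rows(series="0 0 0 0 0 0 66; 0 0 0 0 0 0 75; 0 0 0 0 0 0 85; 0 0 0 0 0 0 85; 0 0 0 0 0 0 85; 0 0 -10 0 0 0 85; 0 0 -20 0 0 0 85; 0 0 -30 0 0 0 85")

```text
time: 7.82
tcp_pos: [0.5617, 0.42, 0.1596]
ee_rot: [0.39, 0.921, -0.002, -0.001]
ft_force: [0.6, -0.1, 0.1]
finger_gap: 0.0852
finger_force: 0.0
```

Call:
play_rows(series="0 0 -40 0 0 0 85; 0 0 -40 0 0 0 85; 0 0 -40 0 0 0 85")

```text
time: 8.07
tcp_pos: [0.5626, 0.4205, 0.2839]
ee_rot: [0.39, 0.921, 0.0, 0.0]
ft_force: [0.4, 0.8, -0.3]
finger_gap: 0.0851
finger_force: 0.0
```

```bash
python3 - <<'E'
from h import *
plan([((.46,.1185,.27),down(7.05),16),((.46,.1185,.046),down(7.05),8)])
E
```

```text
t 8.07 [0.5626 0.4205 0.2839]
-15 -16 1 0 0 0.04 85; -14 -17 1 0 0 0.041 85; -15 -15 1 0 0 0.04 85; -15 -16 0 0 0 0.041 85; -14 -15 1 0 0 0.04 85; -14 -16 1 0 0 0.041 85; -15 -14 1 0 0 0.04 85; -14 -15 1 0 0 0.04 85
-14 -14 1 0 0 0.041 85; -14 -14 1 0 0 0.04 85; -13 -14 0 0 0 0.041 85; -14 -14 1 0 0 0.04 85; -14 -14 1 0 0 0.04 85; -13 -13 1 0 0 0.041 85; -13 -13 1 0.001 0 0.04 85; -13 -13 1 0 0 0.041 85
0 0 28 0 0 0 85; 0 0 28 0 0 0 85; 0 0 28 0 0 0 85; 0 0 28 0 0 0 85; 0 0 28 0 0 0 85; 0 0 28 0 0 0 85; 0 0 28 0 0 0 85; 0 0 28 0 0 0 85
end [0.4599 0.1189 0.0457]
```

Move over the label carton, then measure the stack from above.

Call:
play_rows(series="-15 -16 1 0 0 0.04 85; -14 -17 1 0 0 0.041 85; -15 -15 1 0 0 0.04 85; -15 -16 0 0 0 0.041 85; -14 -15 1 0 0 0.04 85; -14 -16 1 0 0 0.041 85; -15 -14 1 0 0 0.04 85; -14 -15 1 0 0 0.04 85")

```text
time: 8.73
tcp_pos: [0.5312, 0.2533, 0.2749]
ee_rot: [0.534, 0.846, 0.001, 0.0]
ft_force: [-0.0, 0.1, -0.3]
finger_gap: 0.0851
finger_force: 0.0
```

Call:
play_rows(series="-14 -14 1 0 0 0.041 85; -14 -14 1 0 0 0.04 85; -13 -14 0 0 0 0.041 85; -14 -14 1 0 0 0.04 85; -14 -14 1 0 0 0.04 85; -13 -13 1 0 0 0.041 85; -13 -13 1 0 0 0.04 85; -13 -13 1 0 0 0.041 85")

```text
time: 9.4
tcp_pos: [0.46, 0.1182, 0.2678]
ee_rot: [0.663, 0.748, 0.001, 0.0]
ft_force: [-0.0, 0.2, -0.1]
finger_gap: 0.0847
finger_force: 0.0
```

```bash
python3 - <<'E'
from h import *
from workcell import eyes
c=eyes.capture("top"); P=cloud(c); kr=lambda i:(i[...,0]>i[...,2]+40)
print(rect(c,P,(195,165,255,222),(.11,.14),kr)); print(arm.get_state()["tcp_pos"])
s=eyes.capture("scene"); Q=cloud(s); print(rect(s,Q,(210,110,290,175),(.115,.135),kr))
cv2.imwrite("pics/s3.png",np.hstack([cv2.resize(s["img"][110:190,200:300,::-1],(400,320)),cv2.resize(c["img"][160:240,180:280,::-1],(400,320))]))
E
```

```text
(475, array([0.5623, 0.4189, 0.1238]), np.float64(0.1235), ((563.0984497070312, 420.1014404296875), (62.72813415527344, 119.91957092285156), 43.250511169433594))
[0.45879981 0.1151273  0.26771137]
(262, array([0.5503, 0.4261, 0.1244]), np.float64(0.1241), ((557.0595092773438, 424.2106628417969), (66.18978881835938, 95.41990661621094), 44.54228591918945))
```

View pics/s3.png

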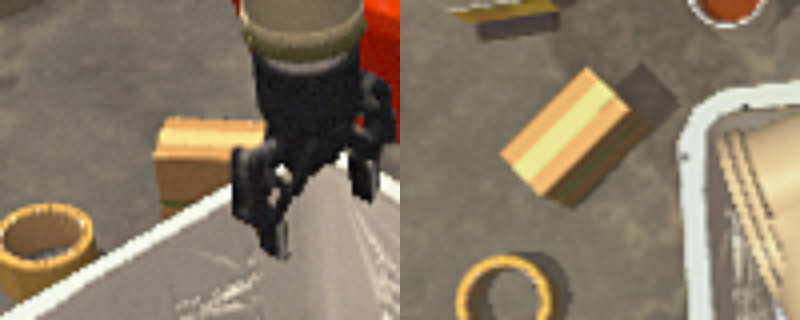

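The carton sits squarely on the base (right half, at about (565,130)). Next I'll grasp the label carton.

Call:
play_rows(series="0 0 28 0 0 0 85; 0 0 28 0 0 0 85; 0 0 28 0 0 0 85; 0 0 28 0 0 0 85; 0 0 28 0 0 0 85; 0 0 28 0 0 0 85; 0 0 28 0 0 0 85; 0 0 25 0 0 0 85")

```text
time: 10.17
tcp_pos: [0.4606, 0.1197, 0.045]
ee_rot: [0.662, 0.75, 0.0, 0.0]
ft_force: [1.1, 0.2, -0.4]
finger_gap: 0.0849
finger_force: 0.0
```

Call:
play_rows(series="0 0 0 0 0 0 40; 0 0 0 0 0 0 40; 0 0 0 0 0 0 40; 0 0 0 0 0 0 40; 0 0 0 0 0 0 40; 0 0 0 0 0 0 40; 0 0 0 0 0 0 40; 0 0 0 0 0 0 40")

```text
time: 10.83
tcp_pos: [0.4608, 0.1196, 0.0469]
ee_rot: [0.662, 0.749, 0.001, 0.0]
ft_force: [-2.8, 0.7, 6.6]
finger_gap: 0.0596
finger_force: 56.8
```

Call:
play_rows(series="0 0 -15 0 0 0 40; 0 0 -30 0 0 0 40; 0 0 -40 0 0 0 40; 0 0 -40 0 0 0 40; 0 0 -40 0 0 0 40; 0 0 -40 0 0 0 40; 0 0 -40 0 0 0 40; 0 0 -30 0 0 0 40")

```text
time: 11.5
tcp_pos: [0.4604, 0.1189, 0.3246]
ee_rot: [0.662, 0.749, 0.001, 0.0]
ft_force: [0.0, 0.7, -3.2]
finger_gap: 0.0592
finger_force: 55.8
```

```bash
python3 - <<'E'
from h import *
plan([((.5627,.4202,.32),down(43.7),16),((.5627,.4202,.185),down(43.7),8)],gap=40)
E
```

```text
t 11.5 [0.4604 0.1189 0.3246]
14 12 0 0 0 -0.04 40; 13 13 1 0 0 -0.04 40; 14 13 0 0.001 0 -0.04 40; 14 13 0 0 0 -0.04 40; 15 13 1 0 0 -0.04 40; 14 13 0 0 0 -0.04 40; 14 13 0 0 0 -0.04 40; 15 14 1 0.001 0 -0.04 40
15 14 0 0 0 -0.04 40; 14 14 0 0 0 -0.04 40; 15 15 1 0 0 -0.04 40; 16 14 0 0 0 -0.04 40; 15 15 0 0.001 -0.001 -0.04 40; 15 15 0 0 0 -0.04 40; 15 16 1 0 0 -0.04 40; 16 15 0 0 0 -0.04 40
0 0 17 0 0 0 40; 0 0 17 0 0 0 40; 0 0 17 0 0 0 40; 0 0 17 0 0 0 40; 0 0 16 0 0 0 40; 0 0 17 0 0 0 40; 0 0 17 0 0 0 40; 0 0 17 0 0 0 40
end [0.5624 0.42   0.185 ]
```

Call:
play_rows(series="14 12 0 0 0 -0.04 40; 13 13 1 0 0 -0.04 40; 14 13 0 0 0 -0.04 40; 14 13 0 0 0 -0.04 40; 15 13 1 0 0 -0.04 40; 14 13 0 0 0 -0.04 40; 14 13 0 0 0 -0.04 40; 15 14 1 0 0 -0.04 40")

```text
time: 12.17
tcp_pos: [0.5311, 0.2554, 0.3179]
ee_rot: [0.534, 0.846, -0.0, -0.0]
ft_force: [0.1, -0.2, -2.1]
finger_gap: 0.0595
finger_force: 55.7
```

Call:
play_rows(series="15 14 0 0 0 -0.04 40; 14 14 0 0 0 -0.04 40; 15 15 1 0 0 -0.04 40; 16 14 0 0 0 -0.04 40; 15 15 0 0 0 -0.04 40; 15 15 0 0 0 -0.04 40; 15 16 1 0 0 -0.04 40; 16 15 0 0 0 -0.04 40")

```text
time: 12.83
tcp_pos: [0.5623, 0.421, 0.3153]
ee_rot: [0.392, 0.92, -0.0, -0.0]
ft_force: [-0.4, 0.1, -1.3]
finger_gap: 0.0592
finger_force: 55.6
```

Call:
play_rows(series="0 0 17 0 0 0 40; 0 0 17 0 0 0 40; 0 0 17 0 0 0 40; 0 0 17 0 0 0 40; 0 0 16 0 0 0 40; 0 0 17 0 0 0 40; 0 0 17 0 0 0 40; 0 0 17 0 0 0 40")

```text
time: 13.5
tcp_pos: [0.5619, 0.4202, 0.1799]
ee_rot: [0.393, 0.92, -0.0, -0.0]
ft_force: [-0.3, 0.6, -2.8]
finger_gap: 0.0597
finger_force: 56.0
```

Call:
play_rows(series="0 0 5 0 0 0 40; 0 0 0 0 0 0 40; 0 0 0 0 0 0 40; 0 0 0 0 0 0 40")

```text
time: 13.83
tcp_pos: [0.5626, 0.4207, 0.1775]
ee_rot: [0.393, 0.92, 0.001, 0.0]
ft_force: [1.3, -0.5, -2.1]
finger_gap: 0.0591
finger_force: 55.8
```

Call:
play_rows(series="0 0 5 0 0 0 40; 0 0 4 0 0 0 40; 0 0 3 0 0 0 40; 0 0 1 0 0 0 40; 0 0 0 0 0 0 40; 0 0 0 0 0 0 40")

```text
time: 14.33
tcp_pos: [0.5623, 0.4206, 0.1641]
ee_rot: [0.393, 0.92, 0.001, 0.0]
ft_force: [-2.2, -1.2, 5.1]
finger_gap: 0.0595
finger_force: 56.4
```

Call:
play_rows(series="0 0 1 0 0 0 40; 0 0 0 0 0 0 40; 0 0 0 0 0 0 40")

```text
time: 14.58
tcp_pos: [0.5623, 0.4206, 0.1641]
ee_rot: [0.393, 0.92, 0.001, 0.0]
ft_force: [-3.7, -2.4, 11.1]
finger_gap: 0.0594
finger_force: 57.1
```

Contact is made. Release, retreat, and measure.

Call:
play_rows(series="0 0 -1 0 0 0 60; 0 0 0 0 0 0 64; 0 0 0 0 0 0 72; 0 0 0 0 0 0 85; 0 0 0 0 0 0 85; 0 0 0 0 0 0 85; 0 0 -10 0 0 0 85; 0 0 -20 0 0 0 85")

```text
time: 15.25
tcp_pos: [0.5611, 0.4198, 0.1912]
ee_rot: [0.393, 0.92, -0.002, -0.001]
ft_force: [-0.3, -0.6, -0.1]
finger_gap: 0.0851
finger_force: 0.0
```

Call:
play_rows(series="0 0 -30 0 0 0 85; 0 0 -35 0 0 0 85; 0 0 -35 0 0 0 85; 0 0 -15 0 0 0 85")

```text
time: 15.58
tcp_pos: [0.563, 0.4208, 0.3146]
ee_rot: [0.393, 0.92, 0.003, 0.002]
ft_force: [1.3, 0.7, 0.3]
finger_gap: 0.0853
finger_force: 0.0
```

```bash
python3 - <<'E'
from h import *
g=np.array([.5188,-.358])
plan([((g[0],g[1],.27),down(98.7),0) ][:0]+[((g[0],g[1],.28),down(-81.3),24),((g[0],g[1],.20),down(-81.3),4)])
E
```

```text
t 15.58 [0.563  0.4208 0.3146]
-36 -8 1 0 0 0.091 85; -35 -7 2 0 -0.001 0.091 85; -36 -6 1 0.001 0 0.091 85; -36 -4 2 0 0 0.091 85; -36 -3 1 0 0 0.091 85; -35 -1 1 0 -0.001 0.09 85; -36 0 2 0 0 0.091 85; -35 2 1 0 0 0.091 85
-36 2 2 0.001 -0.001 0.091 85; -34 4 1 0 0 0.091 85; -35 6 1 0 0 0.091 85; -34 7 2 0 -0.001 0.091 85; -34 8 1 0 0 0.091 85; -33 9 2 0.001 0 0.091 85; -33 11 1 0 0 0.091 85; -32 11 1 0 -0.001 0.091 85
-31 13 2 0 0 0.091 85; -31 14 1 0 0 0.09 85; -30 15 2 0 -0.001 0.091 85; -30 17 1 0.001 0 0.091 85; -28 17 2 0 0 0.091 85; -28 18 1 0 -0.001 0.091 85; -27 19 1 0 0 0.091 85; -26 20 2 0 0 0.091 85
0 0 20 0 0 0 85; 0 0 20 0 0 0 85; 0 0 20 0 0 0 85; 0 0 20 0 0 0 85
end [ 0.5189 -0.3576  0.1998]
```

Call:
play_rows(series="-36 -8 1 0 0 0.091 85; -35 -7 2 0 0 0.091 85; -36 -6 1 0 0 0.091 85; -36 -4 2 0 0 0.091 85; -36 -3 1 0 0 0.091 85; -35 -1 1 0 0 0.09 85; -36 0 2 0 0 0.091 85; -35 2 1 0 0 0.091 85")

```text
time: 16.25
tcp_pos: [0.6611, 0.1506, 0.2977]
ee_rot: [0.696, 0.718, 0.0, 0.0]
ft_force: [-0.3, 0.5, -0.0]
finger_gap: 0.0853
finger_force: 0.0
```

Call:
play_rows(series="-36 2 2 0 0 0.091 85; -34 4 1 0 0 0.091 85; -35 6 1 0 0 0.091 85; -34 7 2 0 0 0.091 85; -34 8 1 0 0 0.091 85; -33 9 2 0 0 0.091 85; -33 11 1 0 0 0.091 85; -32 11 1 0 0 0.091 85")

```text
time: 16.92
tcp_pos: [0.6414, -0.125, 0.2867]
ee_rot: [0.906, 0.423, 0.0, 0.0]
ft_force: [0.9, 0.1, -0.1]
finger_gap: 0.0854
finger_force: 0.0
```

Call:
play_rows(series="-31 13 2 0 0 0.091 85; -31 14 1 0 0 0.09 85; -30 15 2 0 0 0.091 85; -30 17 1 0 0 0.091 85; -28 17 2 0 0 0.091 85; -28 18 1 0 0 0.091 85; -27 19 1 0 0 0.091 85; -26 20 2 0 0 0.091 85")

```text
time: 17.58
tcp_pos: [0.5171, -0.3593, 0.2749]
ee_rot: [0.997, 0.074, 0.001, 0.0]
ft_force: [0.1, -0.0, -0.2]
finger_gap: 0.0849
finger_force: 0.0
```

Call:
play_rows(series="0 0 0 0 0 0 60; 0 0 0 0 0 0 60")

```text
time: 17.75
tcp_pos: [0.5164, -0.36, 0.2749]
ee_rot: [0.997, 0.074, 0.0, 0.0]
ft_force: [1.0, 0.6, -0.1]
finger_gap: 0.0632
finger_force: 0.0
```

```bash
python3 - <<'E'
from h import *
from workcell import eyes
c=eyes.capture("top"); P=cloud(c); kr=lambda i:(i[...,0]>i[...,2]+40)
print(rect(c,P,(190,160,255,222),(.165,.2),kr)); s=arm.get_state(); print(s["tcp_pos"],s["joint_positions"])
s=eyes.capture("scene"); np.savez("scene3.npz",**s)
# white label patch in scene
Q=cloud(s); m=(Q[...,2]>.13)&(Q[...,2]<.18)&(np.hypot(Q[...,0]-.54,Q[...,1]-.4)<.06); print(m.sum(), Q[m].mean(0))
cv2.imwrite("pics/s4.png",np.hstack([cv2.resize(s["img"][100:180,210:310,::-1],(400,320)),cv2.resize(s["img"][230:310,370:470,::-1],(400,320))]))
g=np.array([.5188,-.358])
plan([((g[0],g[1],.13),down(-81.3),8)],gap=60,polar=False)
E
```

```text
(523, array([0.5616, 0.4194, 0.1855]), np.float64(0.1853), ((541.5526733398438, 389.2043762207031), (139.98147583007812, 133.04171752929688), 46.6156120300293))
[ 0.51793661 -0.35820082  0.27463285] [-0.1431857   0.44798472  0.93910842  1.4510968  -0.36209311  1.42355571
 -0.61805256]
354 [0.54257364 0.39807641 0.15530852]
t 17.85 [ 0.5188 -0.3572  0.2744]
0 0 18 0 0 0 60; 0 0 18 0 0 0 60; 0 0 18 0 0 0.001 60; 0 0 18 0 0 0 60; 0 1 18 0 -0.001 0 60; 0 0 18 0 0 0 60; 0 0 18 0 0 0.001 60; 0 0 18 -0.001 0 0 60
end [ 0.519  -0.3581  0.1304]
```

View pics/s4.png

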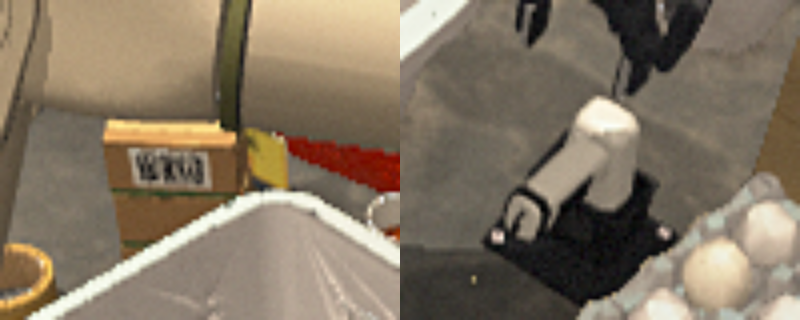

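The column is straight with the label toward the crate, at (170,165) in the left half. The open gripper is above the handle. I'll descend and grip.

Call:
play_rows(series="0 0 18 0 0 0 60; 0 0 18 0 0 0 60; 0 0 18 0 0 0 60; 0 0 18 0 0 0 60; 0 1 18 0 0 0 60; 0 0 18 0 0 0 60; 0 0 18 0 0 0 60; 0 0 18 0 0 0 60")

```text
time: 18.52
tcp_pos: [0.5196, -0.3573, 0.1291]
ee_rot: [0.997, 0.078, 0.0, -0.0]
ft_force: [-0.9, -0.5, -0.3]
finger_gap: 0.0596
finger_force: 0.0
```

Call:
play_rows(series="0 0 0 0 0 0 40; 0 0 0 0 0 0 20; 0 0 0 0 0 0 10; 0 0 0 0 0 0 10; 0 0 0 0 0 0 10; 0 0 0 0 0 0 10; 0 0 0 0 0 0 10; 0 0 0 0 0 0 10", grip_force=80)

```text
time: 19.18
tcp_pos: [0.5185, -0.3591, 0.1308]
ee_rot: [0.997, 0.076, 0.001, 0.0]
ft_force: [-2.4, 1.4, 5.7]
finger_gap: 0.0276
finger_force: 79.5
```

Call:
play_rows(series="0 0 -8 0 0 0 10; 0 0 -12 0 0 0 10; 0 0 -15 0 0 0 10; 0 0 -18 0 0 0 10; 0 0 -25 0 0 0 10; 0 0 -35 0 0 0 10; 0 0 -40 0 0 0 10; 0 0 -40 0 0 0 10")

```text
time: 19.85
tcp_pos: [0.5173, -0.3589, 0.3255]
ee_rot: [0.997, 0.075, -0.0, -0.0]
ft_force: [1.1, -0.4, -1.7]
finger_gap: 0.0272
finger_force: 78.8
```

Call:
play_rows(series="0 0 -10 0 0 0 10; 0 0 0 0 0 0 10; 0 0 0 0 0 0 10")

```text
time: 20.1
tcp_pos: [0.518, -0.3591, 0.3329]
ee_rot: [0.997, 0.076, 0.0, 0.0]
ft_force: [-0.4, -0.1, -2.9]
finger_gap: 0.0271
finger_force: 79.0
```

```bash
python3 - <<'E'
from h import *
from workcell import eyes
s=arm.get_state(); print(s["joint_positions"],s["finger_gap"],s["finger_force"])
a=np.radians(43.7); d=np.array([np.cos(a),np.sin(a),0]); Z=np.array([0,0,1.])
b=np.array([.562,.420,0]); lab=b-.03*d+.158*Z
th=np.radians(45); beam=np.cos(th)*d-np.sin(th)*Z; zs=-beam; xs=np.sin(th)*d+np.cos(th)*Z
for dist in(.11,):
    nose=lab-dist*beam; g=nose-.066*xs+.1*zs; print("lab",lab,"nose",nose,"grip",g)
y=np.cross(beam,-xs)  # tool x=-? tool y=-scanner y
ys=np.cross(zs,xs); print("check",ys)
Rf=R.from_matrix(np.c_[np.cross(-ys,beam),-ys,beam])
np.savez("final.npz",g=g,q=Rf.as_quat())
pre=g-.10*d+.06*Z
yaw=down(43.7-90)
plan([((.43,.12,.33),yaw,18)],gap=10)
c=eyes.capture("scene"); cv2.imwrite("pics/s5.png",cv2.resize(c["img"][120:300,280:460,::-1],None,fx=3,fy=3))
E
```

```text
[-0.13603452  0.42863357  0.95551546  1.34960756 -0.34675175  1.53606177
 -0.63264489] 0.027060160754207484 78.98420333862305
lab [0.54031099 0.39927353 0.158     ] nose [0.48407734 0.34553549 0.23578175] grip [0.39921565 0.2644399  0.25982338]
check [-6.90882411e-01  7.22967146e-01  5.55111512e-17]
t 20.1 [ 0.518  -0.3591  0.3329]
13 -29 0 0 0 -0.034 10; 12 -30 0 0 0 -0.034 10; 11 -29 0 0 0 -0.034 10; 11 -29 1 0 0 -0.034 10; 10 -28 0 0 0 -0.034 10; 9 -29 0 0 0 -0.034 10; 8 -28 0 0 0 -0.034 10; 8 -28 0 0 0 -0.034 10
7 -27 0 0 0 -0.034 10; 6 -28 1 0 0 -0.034 10; 6 -27 0 0 0 -0.033 10; 4 -26 0 0 0 -0.034 10; 5 -26 0 0 0 -0.034 10; 3 -26 0 0 0 -0.034 10; 3 -26 0 0 0 -0.034 10; 3 -25 1 0 0 -0.034 10
1 -24 0 0 0 -0.034 10; 1 -25 0 0 0 -0.034 10
end [0.4295 0.12   0.3298]
```

View pics/s5.png

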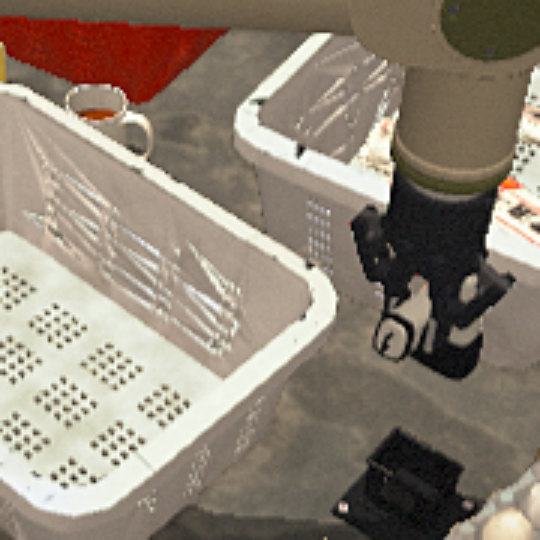

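The scanner is out, held by its handle at (400,330), and the holster is empty. I'll carry it over the crate toward the column.

Call:
play_rows(series="13 -29 0 0 0 -0.034 10; 12 -30 0 0 0 -0.034 10; 11 -29 0 0 0 -0.034 10; 11 -29 1 0 0 -0.034 10; 10 -28 0 0 0 -0.034 10; 9 -29 0 0 0 -0.034 10; 8 -28 0 0 0 -0.034 10; 8 -28 0 0 0 -0.034 10")

```text
time: 20.82
tcp_pos: [0.5352, -0.115, 0.3298]
ee_rot: [0.977, 0.212, -0.002, -0.0]
ft_force: [-0.8, 0.0, -2.2]
finger_gap: 0.0275
finger_force: 79.3
```

Call:
play_rows(series="7 -27 0 0 0 -0.034 10; 6 -28 1 0 0 -0.034 10; 6 -27 0 0 0 -0.033 10; 4 -26 0 0 0 -0.034 10; 5 -26 0 0 0 -0.034 10; 3 -26 0 0 0 -0.034 10; 3 -26 0 0 0 -0.034 10; 3 -25 1 0 0 -0.034 10")

```text
time: 21.48
tcp_pos: [0.4584, 0.083, 0.3282]
ee_rot: [0.94, 0.342, -0.001, 0.0]
ft_force: [0.7, -0.3, -2.2]
finger_gap: 0.0273
finger_force: 79.4
```

Call:
play_rows(series="1 -24 0 0 0 -0.034 10; 1 -25 0 0 0 -0.034 10; 0 0 0 0 0 0 10; 0 0 0 0 0 0 10")

```text
time: 21.82
tcp_pos: [0.4282, 0.1209, 0.3284]
ee_rot: [0.928, 0.374, -0.001, 0.0]
ft_force: [-0.1, 0.3, -2.2]
finger_gap: 0.0271
finger_force: 79.4
```

```bash
python3 - <<'E'
from h import *
f=np.load("final.npz"); g=f["g"]; Rf=R.from_quat(f["q"]); d=np.array([.723,.691,0])
s=arm.get_state(); print(s["joint_positions"], R.from_quat(s["ee_rot"]).as_matrix())
pre=g-.05*d+[0,0,.05]
plan([(pre,Rf,16),(g,Rf,8)],gap=10,polar=False)
E
```

```text
[-0.97865456 -0.15440872  0.54135584  1.79933555  0.07994499  1.4777783
 -1.25499695] [[ 7.20674281e-01  6.93270186e-01 -2.24297365e-03]
 [ 6.93269100e-01 -7.20677539e-01 -1.35619277e-03]
 [-2.55666875e-03 -5.77611073e-04 -9.99996565e-01]]
t 21.82 [0.4282 0.1209 0.3284]
2 -8 1 0 0.049 0 10; 2 -7 1 0 0.049 0 10; 1 -8 2 0 0.05 0.001 10; 2 -8 1 0 0.049 0 10; 1 -8 2 -0.001 0.049 0 10; 2 -7 1 0 0.049 0 10; 1 -8 2 0 0.05 0 10; 1 -8 1 0 0.049 0 10
2 -8 2 0 0.049 0.001 10; 1 -7 2 0 0.049 0 10; 1 -8 2 0 0.05 0 10; 1 -8 2 0 0.049 0 10; 0 -8 2 0 0.049 0 10; 1 -7 2 -0.001 0.049 0 10; 1 -8 2 0 0.05 0.001 10; 0 -8 2 0 0.049 0 10
0 0 9 0 0 0 10; 0 0 9 0 0 0 10; 0 0 8 0 0 0 10; 0 0 9 0 0 0 10; 0 0 9 0 0 0 10; 0 0 9 0 0 0 10; 0 0 9 0 0 0 10; 0 0 8 0 0 0 10
end [0.3986 0.2642 0.2599]
```

Call:
play_rows(series="2 -8 1 0 0.049 0 10; 2 -7 1 0 0.049 0 10; 1 -8 2 0 0.05 0 10; 2 -8 1 0 0.049 0 10; 1 -8 2 0 0.049 0 10; 2 -7 1 0 0.049 0 10; 1 -8 2 0 0.05 0 10; 1 -8 1 0 0.049 0 10")

```text
time: 22.48
tcp_pos: [0.3965, 0.1736, 0.3196]
ee_rot: [0.91, 0.364, 0.182, -0.073]
ft_force: [-0.2, 0.4, -1.8]
finger_gap: 0.027
finger_force: 79.6
```

Call:
play_rows(series="2 -8 2 0 0.049 0 10; 1 -7 2 0 0.049 0 10; 1 -8 2 0 0.05 0 10; 1 -8 2 0 0.049 0 10; 0 -8 2 0 0.049 0 10; 1 -7 2 0 0.049 0 10; 1 -8 2 0 0.05 0 10; 0 -8 2 0 0.049 0 10")

```text
time: 23.15
tcp_pos: [0.3988, 0.2225, 0.3109]
ee_rot: [0.875, 0.352, 0.305, -0.131]
ft_force: [-0.1, 0.1, -2.1]
finger_gap: 0.0271
finger_force: 79.6
```

Call:
play_rows(series="0 0 0 0 0 0 10; 0 0 0 0 0 0 10")

```text
time: 23.32
tcp_pos: [0.3971, 0.2236, 0.3106]
ee_rot: [0.875, 0.354, 0.303, -0.132]
ft_force: [-1.0, 0.1, -1.0]
finger_gap: 0.0273
finger_force: 79.6
```

```bash
python3 - <<'E'
from h import *
from workcell import eyes
f=np.load("final.npz"); g=f["g"]; Rf=R.from_quat(f["q"])
s=arm.get_state(); print(s["joint_positions"],s["ft_force"], (R.from_quat(s["ee_rot"]).inv()*Rf).as_rotvec())
plan([(g,Rf,8)],gap=10,polar=False)
c=eyes.capture("scene"); cv2.imwrite("pics/s6.png",cv2.resize(c["img"][60:210,160:360,::-1],None,fx=4,fy=4))
E
```

```text
[-0.20114619 -0.49801731 -0.18882097  2.24724438 -0.47503839  0.7984053
 -0.96519586] [-1.01798642  0.14859875 -0.98906827] [-0.01990847  0.11157732 -0.00100581]
t 23.32 [0.3971 0.2236 0.3106]
-1 -3 7 -0.002 0.014 0 10; -1 -4 8 -0.003 0.014 0 10; -1 -3 7 -0.002 0.014 0 10; -2 -4 7 -0.003 0.014 -0.001 10; -1 -3 7 -0.002 0.014 0 10; -2 -3 8 -0.003 0.014 0 10; -2 -4 7 -0.002 0.014 0 10; -1 -3 7 -0.003 0.014 0 10
end [0.3996 0.2643 0.2601]
```

View pics/s6.png

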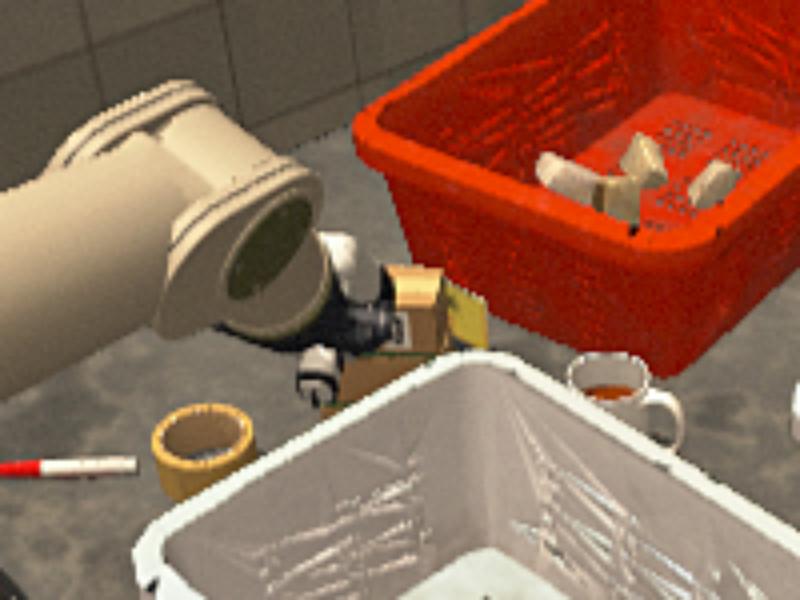

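The scanner is tipped up in front of the column at (340,330), clear of it. Joint 2 is near its limit, so I'll move in forward and down and then check.

Call:
play_rows(series="-1 -3 7 0 0 0 10; -1 -4 8 0 0 0 10; -1 -3 7 0 0.01 0 10; -2 -4 7 -0.003 0.014 0 10; -1 -3 7 -0.003 0.014 0 10; -2 -3 8 -0.003 0.014 0 10; -2 -4 7 -0.003 0.014 0 10; -1 -3 7 -0.003 0.014 0 10")

```text
time: 24.03
tcp_pos: [0.398, 0.2658, 0.2599]
ee_rot: [0.862, 0.348, 0.342, -0.14]
ft_force: [-0.7, -0.0, -2.6]
finger_gap: 0.0274
finger_force: 79.6
```

Call:
play_rows(series="0 0 0 0 0 0 10; 0 0 0 0 0 0 10; 0 0 0 0 0 0 10")

```text
time: 24.28
tcp_pos: [0.3987, 0.2652, 0.2612]
ee_rot: [0.862, 0.347, 0.342, -0.14]
ft_force: [0.0, -0.2, -1.6]
finger_gap: 0.0269
finger_force: 79.6
```

```bash
cat > chk.py <<'E'
from h import *
f=np.load("final.npz"); g=f["g"]; Rf=R.from_quat(f["q"])
s=arm.get_state(); r=R.from_quat(s["ee_rot"]); M=r.as_matrix()
print(s["joint_positions"],s["ft_force"],s["finger_force"],(r.inv()*Rf).as_rotvec())
xs,ys,zs=M[:,0],-M[:,1],-M[:,2]   # scanner axes while held
nose=s["tcp_pos"]+.066*xs-.1*zs; lab=np.array([.5403,.3993,.158]); d=lab-nose
print("nose",nose,"label in scanner",d@xs,d@ys,d@zs,"off normal",np.arccos(-zs@np.array([.723,.691,0])))
E
python3 - <<'E'
from chk import *
plan([(g,Rf,8)],gap=10,polar=False)
E
```

```text
[-0.26140483 -0.4587521  -0.26253834  2.3637292  -0.55328886  0.53436258
 -0.96627757] [ 0.03688673 -0.16576379 -1.64381308] 79.57887411117554 [-0.00576227  0.02833101  0.00138571]
nose [0.48254785 0.34624524 0.23387588] label in scanner 0.004877049147620058 -0.0021760931726130858 -0.10898966628448678 off normal 0.8136493490313844
t 24.28 [0.3987 0.2652 0.2612]
0 0 0 -0.001 0.004 0 10; 0 0 0 0 0.003 0 10; 0 0 0 -0.001 0.004 0.001 10; -1 0 0 -0.001 0.003 0 10; 0 1 1 -0.001 0.004 0 10; 0 0 0 0 0.003 0 10; 0 0 0 -0.001 0.004 0 10; 0 0 0 -0.001 0.003 0 10
end [0.3994 0.2644 0.2598]
```

```bash
python3 - <<'E'
from chk import *
from workcell import eyes
for n in("scene","top"):
    c=eyes.capture(n); P=cloud(c); L=(P-nose)@np.c_[xs,ys,zs]
    m=(abs(L[...,0])<.06)&(abs(L[...,1])<.06)&(L[...,2]>-.03)&(L[...,2]<.15)&(c["depth"]>0)&(P[...,2]>.2)
    q=L[m]; print(n,len(q),"min/max",np.round(np.percentile(q,[2,98],0),3).tolist())
    h=q[(q[:,2]>.05)&(q[:,2]<.08)]; print(" head",len(h),np.round(np.percentile(h,[5,95],0),3).tolist() if len(h) else "")
    if n=="scene": a=cv2.resize(c["img"][90:190,200:300,::-1],(400,400))
    else:
        b=cv2.resize(c["img"][150:250,190:290,::-1],(400,400)); kr=lambda i:(i[...,0]>i[...,2]+40); print(rect(c,P,(200,160,255,222),(.18,.19),kr))
cv2.imwrite("pics/s7.png",np.hstack([a,b])); print(np.abs(arm.get_state()["dq"]).max())
E
```

```text
[-0.26140483 -0.4587521  -0.26253834  2.3637292  -0.55328886  0.53436258
 -0.96627757] [ 0.03688673 -0.16576379 -1.64381308] 79.57887411117554 [-0.00576227  0.02833101  0.00138571]
nose [0.48254785 0.34624524 0.23387588] label in scanner 0.004877049147620058 -0.0021760931726130858 -0.10898966628448678 off normal 0.8136493490313844
scene 288 min/max [[-0.034, -0.033, 0.006], [0.016, 0.01, 0.12]]
 head 36 [[-0.017, -0.027, 0.054], [0.01, -0.016, 0.078]]
top 549 min/max [[-0.059, -0.036, 0.006], [0.023, 0.045, 0.147]]
 head 67 [[0.003, -0.023, 0.052], [0.022, 0.022, 0.078]]
(331, array([0.5603, 0.4213, 0.1852]), np.float64(0.1853), ((567.7470092773438, 394.2928161621094), (98.6291732788086, 182.5189666748047), 14.313667297363281))
0.0038212254646214595
```

View pics/s7.png

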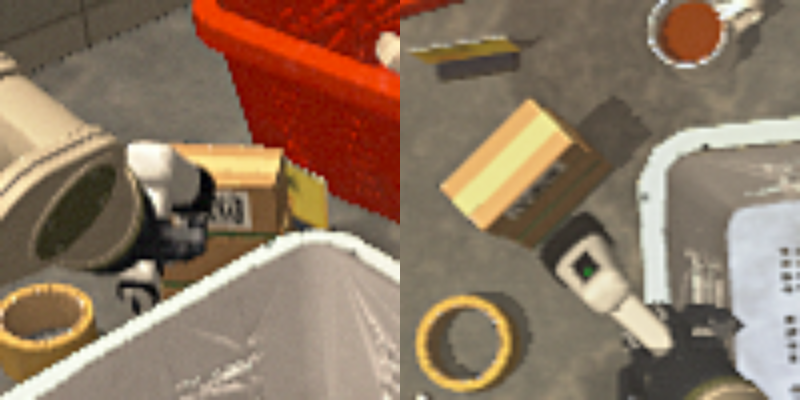

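The scanner points at the label: in the top view (right half), the nose is at (570,240) facing the label at (535,190). The head matches the predicted position to within about 4 mm, so it has not slipped. Handing in.

```bash
python3 -c "
from workcell import workorder
print(workorder.finish_job())"
```

```text
the job is handed in; nothing more can be done
None
```

The job is handed in at about 24 s: both cartons are stacked squarely with the label to the front, and the scanner is held still about 11 cm from the label, looking down at about 47°; the hand-in call returned no verdict.

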